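# Fill the row on the pull-out tray

## Task

Draw back the barrel bolt on the stand's pull-out tray and pull the tray all the way out, keeping the two square bottles on it upright. Then stand the two square bottles from the bench on the tray next to those two, so that all four make one straight row along the middle of the tray, squared up and less than a finger's width apart. Leave the tray out and do not shift the round tub or the small clear cup.

Things in the scene. Friction and masses are not known exactly. Their poses are not given: they have to be found in the camera images.
- bolt (a joint): slide of the steel barrel bolt on the tray's front: 0 = shot fully into the staple on the stand's left cheek (tray locked), 0.030 m = fully drawn back; the tray is free from 0.018 on. It grows as the knob moves to the tray's -y (right, seen from the robot). It stays where it is left; friction about 1.2 N
- bolt_knob (a point): centre of the bolt's knob, a 16 mm steel ball on a 9 mm stem that sticks out horizontally 36 mm in front (-x) of the tray's front face, 44 mm above the bench; nothing is above it, and the bolt's guides reach only 16 mm out from the face. Moves with bolt and tray. Axes as the tray
- tray (a joint): slide of the plywood tray on its runners: 0 = home under the stand's top board, 0.170 m = pulled all the way out to its stop. It grows as the tray moves to its own -x (towards the robot). Stays where it is left; friction about 2 N
- tray_handle (a point): middle of the tray's bow handle, a straight steel bar 10 mm thick and 104 mm long, along the tray's y, 42 mm in front of the front face (37 mm clear between bar and face), 46 mm above the bench. Axes as the tray: x from the front face back into the stand, y along the front to the left, z up
- tray_row (a point): point on the tray's floor (21 mm above the bench) midway along the middle line for the row, which runs along this frame's y. Inside, the floor runs 180 mm from here either way along y, 98 mm along -x to the 12 mm thick front (its top 47 mm above the floor) and 106 mm along +x to the back; sides and back stand 34 mm above the floor
- board_edge (a point): middle of the front lower edge of the stand's fixed top board, 440 mm wide, 18 mm thick, its underside 150 mm above the bench, 70 mm behind the tray's front face when home; a scale and a lidded food tub on it reach 235 mm. The row is under it when the tray is home, and 130 mm in front of it with the tray fully out. Axes as the tray
- bottle_a_mid (a point): bottle already standing on the tray, the left (+y) one of two: square white plastic bottle with a round white ribbed screw cap, 60 x 60 mm across its flat sides and 102 mm tall (flat sides up to 78 mm, cap 50 mm wide from 83 to 102 mm), 0.17 to 0.34 kg. This point is its centre, 51 mm above its underside; z up its height, x and y square to its sides
- bottle_b_mid (a point): bottle already standing on the tray, close beside bottle_a on its right (-y): same bottle, same point and axes
- bottle_c_mid (a point): bottle standing on the bench to the left of the stand, turned up to 35 degrees either way: same bottle, same point and axes
- bottle_d_mid (a point): the other bottle on the bench, left of the stand, likewise turned: same bottle, same point and axes
- round_tub_mid (a point): round white tub with a red lid, 93 mm across, 86 mm tall, standing on the bench behind the loose bottles; its centre. Leave it alone
- shot_cup_mid (a point): small clear plastic cup, 44 mm across, 48 mm tall, on the bench near the robot, left of the tray's path; its centre. Leave it alone
Not all that is in view belongs to the job. Leave any brown or turquoise look-alike of the part that bears bottle_b_mid alone.

How it is judged:
By the outcome, as a careful person would: the job done as asked, in the order asked, and still so for the second after the job is handed in, with the robot touching nothing.
It also fails if it takes over 72 s, if anything falls off the work surface, if the arm or the gripper's body presses on something with over 40 N, if the wrist force passes 120 N, or if a joint passes its speed limit or range.

## Robot

A 6-joint arm with a two-finger parallel gripper is mounted at the origin on the work surface. World frame = base frame: x ahead of the robot, y to its left, z up, the work surface at z = 0. Lengths are in m, angles in degrees, forces in N, time in s.
With the tool pointing down it reaches from about 0.25 to 0.725 m from the base axis. Payload 9.7 kg.
Tool frame: the origin (TCP) lies midway between the tips of the shut fingers; the grasp point (between the pads) lies 19 mm behind it; z points along the fingers, y is the line along which they close (so a half turn about z gives the same grasp; the last joint's range is limited). The gripper opens to 85 mm and grips with 20 to 120 N. Pads are 22 mm wide; open, the fingers measure 114 mm over their backs; the gripper's body (76 mm by 85 mm) begins 54 mm behind the grasp point. The pads swing forward as they close: fully open they stand 13 mm farther back than shut.
Start: joints at [-64.286, 4.979, 10.078, 95.1, 0, 90], TCP at [0.239, -0.496, 0.231] pointing down, gripper open.
Joint ranges: [-179.16, 179.16], [-48.56, 103.87], [-65.8, 70.77], [-126.05, 130.52], [-82.76, 87.17], [-180, 180]. Speed limits (degrees/s): [127.2, 127.2, 147.25, 180, 180, 180].

## Interface

Orientations are given as [roll, pitch, yaw] about the fixed x, y, z axes, in that order (R = Rz(yaw) Ry(pitch) Rx(roll)).
In Python, from workcell import bot gives the robot as it stands.
- The arm moves only by the shell command python3 -m crank 'ROWS' [FORCE]. ROWS is JSON, a list of rows, each an object with "gripper": the finger opening in mm, from 0 to 85.4; "travel": the shift along the tool's x, y, z in mm, a list of three; "twist": the turn, a rotation vector about the tool's x, y, z in rad, a list of three. In form: [{"gripper": gripper, "travel": [tx, ty, tz], "twist": [rx, ry, rz]}, ...]. A call has 1 to 12 rows; each row shifts and turns the commanded pose from where the row before left it, along the tool's axes as they then stand; what a row does not reach is not made up. A row lasts 1/8 s, in which the tool goes at most 62.5 mm and 10.7 degrees, less where a joint would pass 70% of its speed; a pose out of reach is approached as far as the arm can. A call is refused whole if a number of a shift passes 62.5 or a number of a turn 0.188, either way. A call with a gripper value outside its range is refused whole. The fingers move at their own pace and stop on an object; FORCE is the grip in N (left out, the last holds). Time passes only in rows, so rows that do not move let the fingers close. It gives the time, the measured TCP pose, the force, the opening and the grip force at its end, in the units of the state.
- bot.get_obs(): the state, without advancing time (a new reading comes with each control period).
- bot.camera(name): name is "side" or "top"; returns the picture (420x560x3 uint8, red, green, blue); there is no depth.
- bot.calibration(name): a dict with "vfov" (degrees; the focal length in pixels is half the picture's height over the tangent of half this angle, whatever the lens; pixels are square), "cx", "cy" (the principal point, pixels), "k1" (the pictures are not rectified: a ray, as slopes to the right and down, at radius r is drawn at 1 + k1 r^2 times it, then the intrinsics apply), "camera_from_world" (4x4, takes a point from world to camera coordinates). Camera axes: x right, y down, z forward; pixel columns grow to the right and rows downward; lengths in m; the calibration is good to about 2 mm. A picture is of the moment at which its call begins. calibration takes no time and is no camera call.
- bot.job_done(): hands the job in; it is judged then, once.
The state is a dict: "time": time; "q": joint angles; "qd": joint speeds; "joint_efforts": joint torques, N m; "ee_pos": TCP position; "tcp_rot": TCP orientation; "wrist_force": force on the tool from outside, world axes, zero at the start; "torque": the same for the moment, N m; "opening": finger opening in m; "grasp_force": force on a finger pad.
Only numpy, scipy, OpenCV 4.12 (cv2) and the standard library are available. Lean on these libraries where they do the work, as an engineer would, in place of code of your own. Each camera call takes 0.05 s, during which the arm holds its last target. There are 200 camera calls.

## Working session

There is one attempt and no reset: what is moved stays moved. The work goes in short steps, Python scripts to look and compute and a shell command to move; the robot and the scene stay as the last step left them, time stands still between calls to the robot, and variables do not carry over. Pictures are saved under pics/ and viewed, at most 10 in all, crops included, and the job is handed in when it is done.

```bash
mkdir -p pics; ls; python3 - <<'E'
from workcell import bot
import cv2, numpy as np
np.set_printoptions(precision=4,suppress=True)
for n in("side","top"):
    im=bot.camera(n); cv2.imwrite(f"pics/{n}0.png",im[:,:,::-1])
    c=bot.calibration(n); print(n,c)
o=bot.get_obs(); print(o)
E
```

```text
pics
side {'vfov': 53.92418120405744, 'cx': 282.0868993519254, 'cy': 208.50220215382663, 'k1': -0.12600544008002243, 'camera_from_world': array([[-0.9197, -0.3925,  0.0123,  0.5575],
       [-0.2326,  0.5192, -0.8224,  0.2427],
       [ 0.3164, -0.7592, -0.5688,  1.0096],
       [ 0.    ,  0.    ,  0.    ,  1.    ]])}
top {'vfov': 54.44231121002979, 'cx': 275.1142380234373, 'cy': 209.58855927475494, 'k1': -0.1074279615219596, 'camera_from_world': array([[-0.0018, -1.    , -0.0033, -0.0339],
       [-0.9919,  0.0022, -0.1273,  0.6153],
       [ 0.1273,  0.0031, -0.9919,  1.133 ],
       [ 0.    ,  0.    ,  0.    ,  1.    ]])}
{'time': 0.1, 'q': array([-64.2859,   5.0078,  10.0388,  95.1014,   0.0024,  89.9997]), 'qd': array([ 0.1395, -0.0163,  0.1811, -0.0284,  0.0179, -0.0385]), 'joint_efforts': array([  0.0024, -52.1563,  46.5653,   0.0161,   0.0001,  -0.    ]), 'ee_pos': array([ 0.2385, -0.4953,  0.2307]), 'tcp_rot': array([-179.9296,   -0.0024,   25.7144]), 'wrist_force': array([0.2862, 0.403 , 0.4307]), 'torque': array([-0.0022,  0.047 , -0.0453]), 'grasp_force': 0.0, 'opening': 0.08556366814635961}
```

View pics/side0.png

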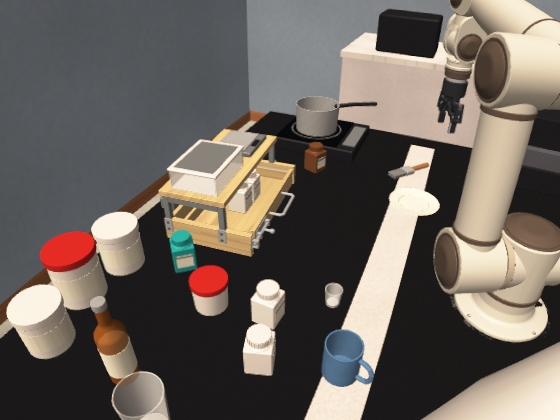

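View pics/top0.png

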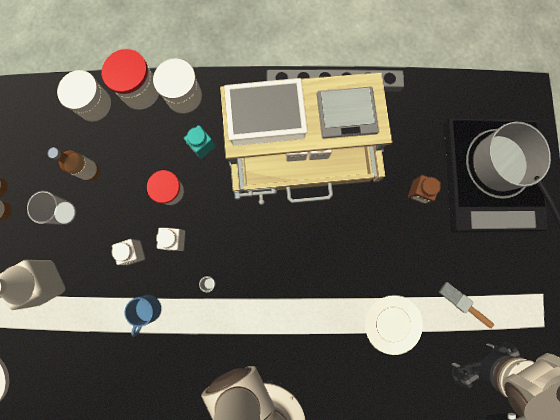

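The side view shows the stand at (235,190) with the bolt at about (263,232) and the handle at (285,205). The loose bottles are at (268,303) and (259,350). In the top view the handle is at (310,195), the knob near (262,200), the loose bottles at (170,238) and (126,251), the cup at (207,284) and the tub at (163,186). I'll zoom in on both views.

```bash
cat > h.py <<'E'
import cv2, numpy as np
from workcell import bot
np.set_printoptions(precision=4,suppress=True)
C={n:bot.calibration(n) for n in("side","top")}
def K(n):
    c=C[n]; f=210/np.tan(np.radians(c["vfov"]/2)); return np.array([[f,0,c["cx"]],[0,f,c["cy"]],[0,0,1.]]),np.array([c["k1"],0,0,0.])
def ray(n,uv):
    k,d=K(n); p=cv2.undistortPoints(np.array([[uv]],float),k,d)[0,0]
    T=C[n]["camera_from_world"]; R=T[:3,:3]; o=-R.T@T[:3,3]; v=R.T@np.array([*p,1]); return o,v/np.linalg.norm(v)
def onz(n,uv,z):
    o,v=ray(n,uv); return o+v*(z-o[2])/v[2]
def tri(us,ut):
    o1,a=ray("side",us); o2,b=ray("top",ut)
    s=np.linalg.lstsq(np.stack([a,-b],1),o2-o1,rcond=None)[0]; p,q=o1+s[0]*a,o2+s[1]*b
    return (p+q)/2,np.linalg.norm(p-q)
def proj(n,P):
    k,d=K(n); T=C[n]["camera_from_world"]
    return cv2.projectPoints(np.atleast_2d(np.array(P,float)),cv2.Rodrigues(T[:3,:3])[0],T[:3,3],k,d)[0][:,0]
def snap(n,name):
    im=bot.camera(n)[:,:,::-1].copy(); cv2.imwrite(f"pics/{name}.png",im); return im
def crop(im,x,y,w,h,s): return cv2.resize(im[y:y+h,x:x+w],None,fx=s,fy=s,interpolation=cv2.INTER_CUBIC)
def stack(ims,name):
    W=max(i.shape[1] for i in ims); cv2.imwrite(f"pics/{name}.png",np.vstack([cv2.copyMakeBorder(i,0,0,0,W-i.shape[1],0) for i in ims]))
E
python3 - <<'E'
from h import *
s=cv2.imread("pics/side0.png");t=cv2.imread("pics/top0.png")
a=crop(t,225,135,170,75,4)
b=np.hstack([crop(s,225,160,80,95,3.15),crop(s,230,275,70,106,2.82)[:299],crop(t,100,220,95,60,3.6)[:216].copy() if 0 else cv2.copyMakeBorder(crop(t,100,220,95,60,3.5),0,89,0,0,0)][:3]) if 0 else None
x=crop(s,225,160,80,100,3);y=crop(s,235,275,60,100,3);z=cv2.copyMakeBorder(crop(t,105,220,90,50,4),0,100,0,0,cv2.BORDER_CONSTANT)
stack([a,np.hstack([x,y,z])],"z1")
E
```

```text
(no output)
```

View pics/z1.png

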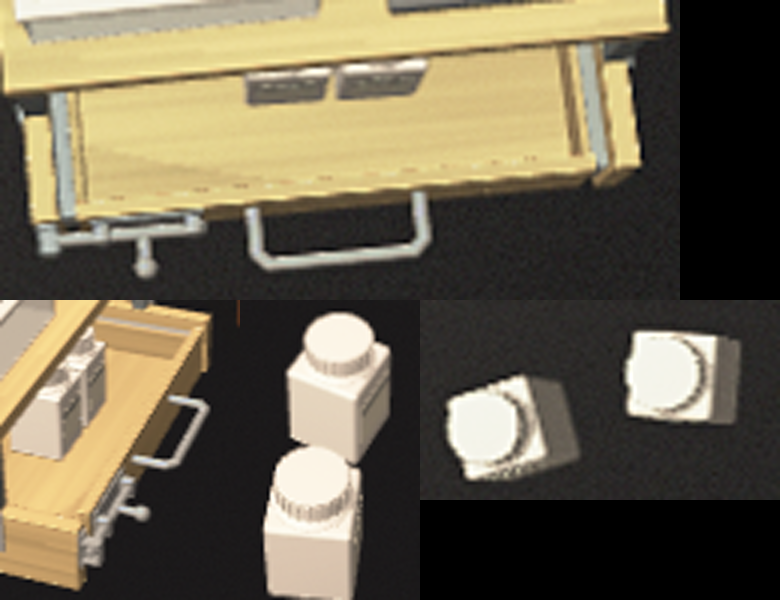

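```bash
python3 - <<'E'
from h import *
print("knob",tri((272.7,231),(261.5,202)))
L=tri((283.3,214.3),(291.5,200.75));R=tri((293.3,196),(330,197));print("handleL",L,"R",R)
d=L[0]-R[0];print("len",np.linalg.norm(d),"yaw",np.degrees(np.arctan2(-d[0],d[1])))
ed=[onz("top",p,.15) for p in((226.5,157.5),(391,143))]; print(ed); d=ed[0]-ed[1];print(np.linalg.norm(d),np.degrees(np.arctan2(-d[0],d[1])))
for nm,s,t in(("near",(268,287),(165.75,239)),("far",(259,331.7),(121.25,252))):
    print(nm,tri(s,t),onz("top",t,.102),onz("side",s,.102))
for q in([(637,331),(717,336),(713,424),(630,418)],[(450,395),(525,377),(545,465),(465,480)]):
    P=np.array([onz("top",(105+(u-420)/4,220+(v-300)/4),.078) for u,v in q])
    print(P[:,:2].mean(0)); 
    for i in range(4):
        e=P[(i+1)%4]-P[i];print(i,np.linalg.norm(e),np.degrees(np.arctan2(e[1],e[0])))
print("cup",onz("top",(207,284),.048),"tub",onz("top",(163,186),.086))
E
```

```text
knob (array([0.636 , 0.0036, 0.0393]), np.float64(0.0027783171965530267))
handleL (array([ 0.6394, -0.0826,  0.0411]), np.float64(0.002437966042590029)) R (array([ 0.6509, -0.1941,  0.0381]), np.float64(0.0017348801779088737))
len 0.11206207438276262 yaw 5.905047040693153
[array([0.7406, 0.0932, 0.15  ]), array([ 0.7805, -0.3468,  0.15  ])]
0.4417537338242625 5.1844714228419315
near (array([0.5284, 0.2634, 0.0978]), np.float64(0.0018892699455807845)) [0.5273 0.262  0.102 ] [0.5276 0.2673 0.102 ]
far (array([0.4922, 0.386 , 0.1001]), np.float64(0.0015368585262782834)) [0.4914 0.385  0.102 ] [0.4922 0.3875 0.102 ]
[0.5279 0.2607]
0 0.05675195968538551 -93.49423457220112
1 0.06096131671740197 178.7677945845747
2 0.05858803966637778 86.16622096776598
3 0.06056930552205876 -2.9540227874059095
[0.4912 0.3862]
0 0.05523717700197569 -76.56613255321088
1 0.06319785322014504 -164.90926642222408
2 0.05803232116170946 100.81146591400672
3 0.060523043219055786 12.575119635260306
cup [0.4041 0.1563 0.048 ] tub [0.6766 0.279  0.086 ]
```

```bash
cat >> h.py <<'E'
from scipy.spatial.transform import Rotation as Ro
def plan(*tg):
    "each tg=(x,y,z,yaw): turn first, then travel in the new tool axes (mm)"
    o=bot.get_obs(); p=o["ee_pos"]; R=Ro.from_euler("xyz",o["tcp_rot"],degrees=True)
    print("now",o["time"],p,o["tcp_rot"],"F",o["wrist_force"],"op",o["opening"])
    for x,y,z,w in tg:
        N=Ro.from_euler("xyz",[180,0,w],degrees=True)
        q=np.array([x,y,z]); print("twist",(R.inv()*N).as_rotvec(),"travel",N.inv().apply(q-p)*1000); p,R=q,N
E
python3 - <<'E'
from h import *
print(onz("top",(261.5,202),.044),onz("side",(272.7,231),.044))
plan((.637,.0036,.2,5.4),(.637,.0036,.024,5.4))
E
```

```text
[0.6367 0.0039 0.044 ] [0.6321 0.009  0.044 ]
now 0.1 [ 0.2385 -0.4953  0.2307] [-179.9296   -0.0024   25.7144] F [0.2862 0.403  0.4307] op 0.08556366814635961
twist [-0.0012  0.0002  0.3546] travel [ 443.6355 -459.2178   30.6538]
twist [0. 0. 0.] travel [ -0.  -0. 176.]
```

```bash
python3 -m crank '[{"gripper":45,"travel":[0,0,0],"twist":[0,0,0.177]},{"gripper":45,"travel":[0,0,0],"twist":[0,0,0.177]},{"gripper":45,"travel":[44,-46,3],"twist":[0,0,0]},{"gripper":45,"travel":[44,-46,3],"twist":[0,0,0]},{"gripper":45,"travel":[44,-46,3],"twist":[0,0,0]},{"gripper":45,"travel":[44,-46,3],"twist":[0,0,0]},{"gripper":45,"travel":[44,-46,3],"twist":[0,0,0]},{"gripper":45,"travel":[44,-46,3],"twist":[0,0,0]},{"gripper":45,"travel":[44,-46,3],"twist":[0,0,0]},{"gripper":45,"travel":[44,-46,3],"twist":[0,0,0]},{"gripper":45,"travel":[44,-46,3],"twist":[0,0,0]},{"gripper":45,"travel":[44,-46,3],"twist":[0,0,0]}]' 20; python3 -c "
from h import *
plan((.637,.0036,.2,5.4),(.637,.0036,.024,5.4))"
```

```text
time: 1.6
ee_pos: [0.6265, -0.0037, 0.2014]
tcp_rot: [180.0, 0.0, 5.4]
wrist_force: [0.8, -1.0, 0.4]
opening: 0.0449
grasp_force: 0.0
now 1.6 [ 0.6265 -0.0037  0.2014] [179.9951   0.02     5.4391] F [ 0.8368 -0.951   0.3846] op 0.044865186998744304
twist [0.0001 0.0003 0.0007] travel [11.1878 -6.2646  1.3975]
twist [0. 0. 0.] travel [ -0.  -0. 176.]
```

```bash
python3 -m crank '[{"gripper":45,"travel":[3.5,1,25],"twist":[0,0,0]},{"gripper":45,"travel":[0,0,40],"twist":[0,0,0]},{"gripper":45,"travel":[0,0,40],"twist":[0,0,0]},{"gripper":45,"travel":[0,0,40],"twist":[0,0,0]},{"gripper":45,"travel":[0,0,20],"twist":[0,0,0]},{"gripper":45,"travel":[0,0,11],"twist":[0,0,0]},{"gripper":45,"travel":[0,0,0],"twist":[0,0,0]}]' 20; python3 -c "
from h import *
plan((.637,.0036,.024,5.4))
t=snap('top','t1');s=snap('side','s1')
stack([crop(t,225,150,130,75,4.5),crop(s,225,190,100,60,4)],'z2')"
```

```text
time: 2.48
ee_pos: [0.6292, -0.0062, 0.0261]
tcp_rot: [180.0, -0.0, 5.4]
wrist_force: [0.1, -0.4, -0.0]
opening: 0.045
grasp_force: 0.0
now 2.475 [ 0.6292 -0.0062  0.0261] [179.9988  -0.0048   5.4303] F [ 0.1483 -0.4108 -0.0412] op 0.04498046065314559
twist [ 0.     -0.0001  0.0005] travel [ 8.6426 -9.0625  2.1379]
```

View pics/z2.png

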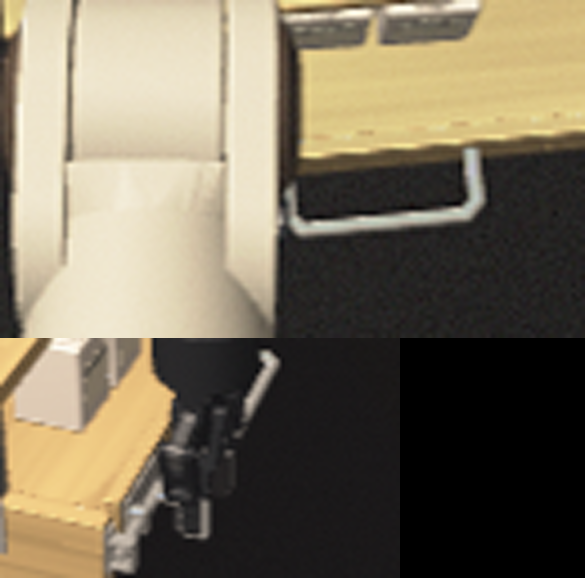

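The pads straddle the knob but sit about 9 mm short, because some of the commanded travel was lost. I'll correct that, close and draw the bolt.

```bash
python3 -m crank '[{"gripper":45,"travel":[8.5,-9,2],"twist":[0,0,0]},{"gripper":45,"travel":[0,0,0],"twist":[0,0,0]},{"gripper":0,"travel":[0,0,0],"twist":[0,0,0]},{"gripper":0,"travel":[0,0,0],"twist":[0,0,0]},{"gripper":0,"travel":[0,0,0],"twist":[0,0,0]},{"gripper":0,"travel":[0,0,0],"twist":[0,0,0]}]' 20; python3 -c "
from h import *
plan((.637,.0036,.024,5.4))"
```

```text
time: 3.32
ee_pos: [0.6367, 0.0036, 0.024]
tcp_rot: [-180.0, -0.0, 5.4]
wrist_force: [-0.4, 1.0, 1.2]
opening: 0.0139
grasp_force: 19.5
now 3.325 [0.6367 0.0036 0.024 ] [-179.988    -0.0073    5.4301] F [-0.3992  1.0081  1.2468] op 0.013873229084968984
twist [-0.0002 -0.0001  0.0005] travel [ 0.2902  0.0085 -0.0342]
```

```bash
python3 -m crank '[{"gripper":0,"travel":[0,5,0],"twist":[0,0,0]},{"gripper":0,"travel":[0,6,0],"twist":[0,0,0]},{"gripper":0,"travel":[0,6,0],"twist":[0,0,0]},{"gripper":0,"travel":[0,6,0],"twist":[0,0,0]},{"gripper":0,"travel":[0,5,0],"twist":[0,0,0]},{"gripper":0,"travel":[0,2,0],"twist":[0,0,0]},{"gripper":0,"travel":[0,0,0],"twist":[0,0,0]}]' 20; python3 -c "
from h import *
plan((.637,.0036,.024,5.4))"
```

```text
time: 4.2
ee_pos: [0.6393, -0.0241, 0.0239]
tcp_rot: [-179.7, 0.0, 5.5]
wrist_force: [-2.0, 13.8, 3.0]
opening: 0.0141
grasp_force: 20.1
now 4.2 [ 0.6393 -0.0241  0.0239] [-179.735     0.0074    5.5326] F [-2.0169 13.8166  3.0017] op 0.014120042091336552
twist [-0.0046  0.0001  0.0023] travel [  0.3204 -27.7546  -0.0559]
```

```bash
python3 -m crank '[{"gripper":36,"travel":[0,-2,0],"twist":[0,0,0]},{"gripper":36,"travel":[0,0,0],"twist":[0,0,0]},{"gripper":36,"travel":[0,0,-45],"twist":[0,0,0]},{"gripper":36,"travel":[0,0,-50],"twist":[0,0,-0.175]},{"gripper":36,"travel":[0,0,0],"twist":[0,0,-0.175]},{"gripper":36,"travel":[0,0,0],"twist":[0,0,-0.175]},{"gripper":36,"travel":[0,0,0],"twist":[0,0,-0.175]},{"gripper":36,"travel":[0,0,0],"twist":[0,0,-0.175]},{"gripper":36,"travel":[0,0,0],"twist":[0,0,-0.175]},{"gripper":36,"travel":[0,0,0],"twist":[0,0,-0.175]},{"gripper":36,"travel":[0,0,0],"twist":[0,0,-0.175]},{"gripper":36,"travel":[0,0,0],"twist":[0,0,-0.175]}]' 20; python3 -c "
from h import *
for z in(.04,.046): print((onz('top',(291.5,200.75),z)+onz('top',(330,197),z))/2)
plan((.6455,-.1385,.1,95.4),(.6455,-.1385,.027,95.4))"
```

```text
time: 5.7
ee_pos: [0.6394, -0.0249, 0.1187]
tcp_rot: [-180.0, 0.0, 96.0]
wrist_force: [-0.2, 0.3, -0.8]
opening: 0.0359
grasp_force: 0.0
[ 0.6461 -0.138   0.04  ]
[ 0.6451 -0.1374  0.046 ]
now 5.7 [ 0.6394 -0.0249  0.1187] [-179.9859    0.0255   95.9704] F [-0.1721  0.2766 -0.8428] op 0.035899977030479764
twist [-0.0002  0.0004  0.01  ] travel [-113.6683   -4.5774   18.6586]
twist [0. 0. 0.] travel [ 0. -0. 73.]
```

```bash
python3 -m crank '[{"gripper":36,"travel":[-28,-1.2,4.6],"twist":[0,0,0.01]},{"gripper":36,"travel":[-28,-1.2,4.6],"twist":[0,0,0]},{"gripper":36,"travel":[-28,-1.2,4.6],"twist":[0,0,0]},{"gripper":36,"travel":[-28,-1.2,4.6],"twist":[0,0,0]},{"gripper":36,"travel":[0,0,0],"twist":[0,0,0]},{"gripper":36,"travel":[0,0,0],"twist":[0,0,0]}]' 20; python3 -c "
from h import *
plan((.6455,-.1385,.1,95.4),(.6455,-.1385,.027,95.4))
t=snap('top','t2'); cv2.imwrite('pics/z3.png',crop(t,225,120,180,95,4))"
```

```text
time: 6.45
ee_pos: [0.6447, -0.1362, 0.1004]
tcp_rot: [-180.0, -0.0, 95.1]
wrist_force: [0.6, 0.7, -0.1]
opening: 0.036
grasp_force: 0.0
now 6.45 [ 0.6447 -0.1362  0.1004] [-179.989    -0.0054   95.0758] F [ 0.5859  0.7332 -0.087 ] op 0.03603472168047205
twist [-0.0002 -0.0001 -0.0057] travel [-2.3437  0.5473  0.4325]
twist [0. 0. 0.] travel [ 0. -0. 73.]
```

View pics/z3.png

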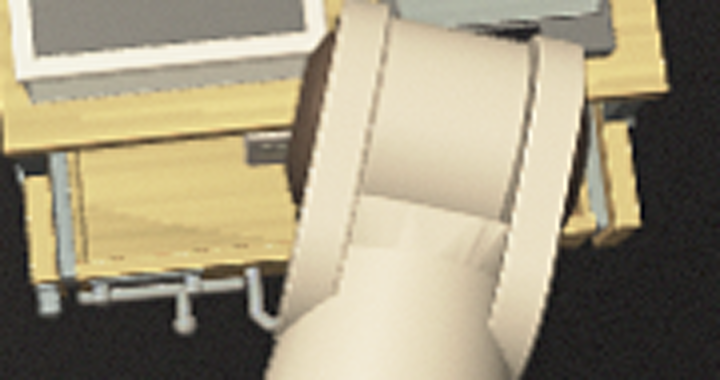

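The bolt is drawn: the knob moved from x≈261.5 to 271 px and the rod is out of the staple. Next I'll lower onto the handle and grip it.

```bash
python3 -m crank '[{"gripper":36,"travel":[0,0.5,25],"twist":[0,0,0]},{"gripper":36,"travel":[0,0,25],"twist":[0,0,0]},{"gripper":36,"travel":[0,0,15],"twist":[0,0,0]},{"gripper":36,"travel":[0,0,9],"twist":[0,0,0]},{"gripper":36,"travel":[0,0,0],"twist":[0,0,0]},{"gripper":0,"travel":[0,0,0],"twist":[0,0,0]},{"gripper":0,"travel":[0,0,0],"twist":[0,0,0]},{"gripper":0,"travel":[0,0,0],"twist":[0,0,0]}]' 40; python3 -c "
from h import *
plan((.6455-.1692,-.1385-.016,.027,95.4))"
```

```text
time: 7.5
ee_pos: [0.6449, -0.1364, 0.0275]
tcp_rot: [-180.0, 0.0, 95.1]
wrist_force: [-5.6, -0.0, 4.3]
opening: 0.0085
grasp_force: 39.2
now 7.5 [ 0.6449 -0.1364  0.0275] [-179.974     0.0154   95.0867] F [-5.6379 -0.0331  4.306 ] op 0.00852144815289075
twist [-0.0005  0.0003 -0.0055] travel [  -2.1092 -169.5079    0.5379]
```

```bash
python3 -m crank '[{"gripper":0,"travel":[0,-4,0],"twist":[0,0,0]},{"gripper":0,"travel":[0,-7,0],"twist":[0,0,0]},{"gripper":0,"travel":[0,-10,0],"twist":[0,0,0]},{"gripper":0,"travel":[0,-12,0],"twist":[0,0,0]},{"gripper":0,"travel":[0,-14,0],"twist":[0,0,0]},{"gripper":0,"travel":[0,-14,0],"twist":[0,0,0]},{"gripper":0,"travel":[0,-14,0],"twist":[0,0,0]},{"gripper":0,"travel":[0,-14,0],"twist":[0,0,0]},{"gripper":0,"travel":[0,-14,0],"twist":[0,0,0]},{"gripper":0,"travel":[0,-14,0],"twist":[0,0,0]},{"gripper":0,"travel":[0,-12,0],"twist":[0,0,0]},{"gripper":0,"travel":[0,-10,0],"twist":[0,0,0]}]' 40; python3 -c "
from h import *
plan((.6449-.1693,-.1364-.016,.0275,95.1))"
```

```text
time: 9.0
ee_pos: [0.5068, -0.1494, 0.0275]
tcp_rot: [179.9, 0.1, 95.1]
wrist_force: [3.1, -3.7, 5.3]
opening: 0.0087
grasp_force: 39.7
now 9.0 [ 0.5068 -0.1494  0.0275] [179.8802   0.1107  95.0696] F [ 3.1422 -3.6776  5.2539] op 0.00874242581331882
twist [ 0.0021  0.0019 -0.0005] travel [ -0.1889 -31.3429  -0.0212]
```

```bash
python3 -m crank '[{"gripper":0,"travel":[0,-8,0],"twist":[0,0,0]},{"gripper":0,"travel":[0,-8,0],"twist":[0,0,0]},{"gripper":0,"travel":[0,-6,0],"twist":[0,0,0]},{"gripper":0,"travel":[0,-5,0],"twist":[0,0,0]},{"gripper":0,"travel":[0,-4,0],"twist":[0,0,0]},{"gripper":0,"travel":[0,-2.5,0],"twist":[0,0,0]},{"gripper":0,"travel":[0,0,0],"twist":[0,0,0]},{"gripper":0,"travel":[0,0,0],"twist":[0,0,0]}]' 40; python3 -c "
from h import *
plan((.6449-.1693,-.1364-.016,.0275,95.1))"
```

```text
time: 10.0
ee_pos: [0.4755, -0.1524, 0.0275]
tcp_rot: [179.7, 0.1, 95.1]
wrist_force: [12.4, -2.8, 0.3]
opening: 0.0084
grasp_force: 39.5
now 10.0 [ 0.4755 -0.1524  0.0275] [179.6866   0.1255  95.0922] F [12.4083 -2.7925  0.3228] op 0.008422401319894943
twist [ 0.0055  0.0022 -0.0001] travel [-0.031   0.0506  0.0094]
```

```bash
python3 -m crank '[{"gripper":34,"travel":[0,1.5,0],"twist":[0,0,0]},{"gripper":34,"travel":[0,0,0],"twist":[0,0,0]},{"gripper":34,"travel":[0,0,-40],"twist":[0,0,0]},{"gripper":85,"travel":[0,0,-60],"twist":[0,0,0]},{"gripper":85,"travel":[30,0,-40],"twist":[0,0,0.14]},{"gripper":85,"travel":[55,0,0],"twist":[0,0,0]},{"gripper":85,"travel":[60,0,0],"twist":[0,0,0]},{"gripper":85,"travel":[60,0,0],"twist":[0,0,0]},{"gripper":85,"travel":[60,10,0],"twist":[0,0,0]},{"gripper":85,"travel":[60,10,0],"twist":[0,0,0]},{"gripper":85,"travel":[60,10,0],"twist":[0,0,0]},{"gripper":85,"travel":[20,10,0],"twist":[0,0,0]}]' 40; python3 -c "
from h import *
plan((.5278,.2625,.15,87),(.5278,.2625,.04,87))
t=snap('top','t3');s=snap('side','s3')
stack([crop(t,220,130,190,120,3),np.hstack([crop(s,210,160,115,95,2.5),crop(t,100,220,100,60,3)[:180] if 0 else cv2.copyMakeBorder(crop(t,100,220,100,57,3),0,66,0,0,cv2.BORDER_CONSTANT)])],'z4')"
```

```text
time: 11.5
ee_pos: [0.5307, 0.2538, 0.1655]
tcp_rot: [-179.9, 0.0, 87.3]
wrist_force: [-0.4, -0.3, 0.3]
opening: 0.0855
grasp_force: 0.0
now 11.5 [0.5307 0.2538 0.1655] [-179.908     0.0327   87.2574] F [-0.351  -0.2535  0.3453] op 0.08547689295704854
twist [-0.0016  0.0006  0.0045] travel [ 8.5687 -3.357  15.5157]
twist [0. 0. 0.] travel [ -0.  -0. 110.]Traceback (most recent call last):
  File "<string>", line 5, in <module>
    stack([crop(t,220,130,190,120,3),np.hstack([crop(s,210,160,115,95,2.5),crop(t,100,220,100,60,3)[:180] if 0 else cv2.copyMakeBorder(crop(t,100,220,100,57,3),0,66,0,0,cv2.BORDER_CONSTANT)])],'z4')
                                     ~~~~~~~~~^^^^^^^^^^^^^^^^^^^^^^^^^^^^^^^^^^^^^^^^^^^^^^^^^^^^^^^^^^^^^^^^^^^^^^^^^^^^^^^^^^^^^^^^^^^^^^^^^^^^^^^^^^^^^^^^^^^^^^^^^^^^^^^^^^^^^^^^^^^^^^^^^
    return _nx.concatenate(arrs, 1, dtype=dtype, casting=casting)
           ~~~~~~~~~~~~~~~^^^^^^^^^^^^^^^^^^^^^^^^^^^^^^^^^^^^^^^
ValueError: all the input array dimensions except for the concatenation axis must match exactly, but along dimension 0, the array at index 0 has size 238 and the array at index 1 has size 237
```

```bash
python3 -c "
from h import *
t=cv2.imread('pics/t3.png');s=cv2.imread('pics/s3.png')
stack([crop(t,225,130,180,100,4)[:340],crop(s,210,160,100,85,3)],'z4')"
```

```text
(no output)
```

View pics/z4.png

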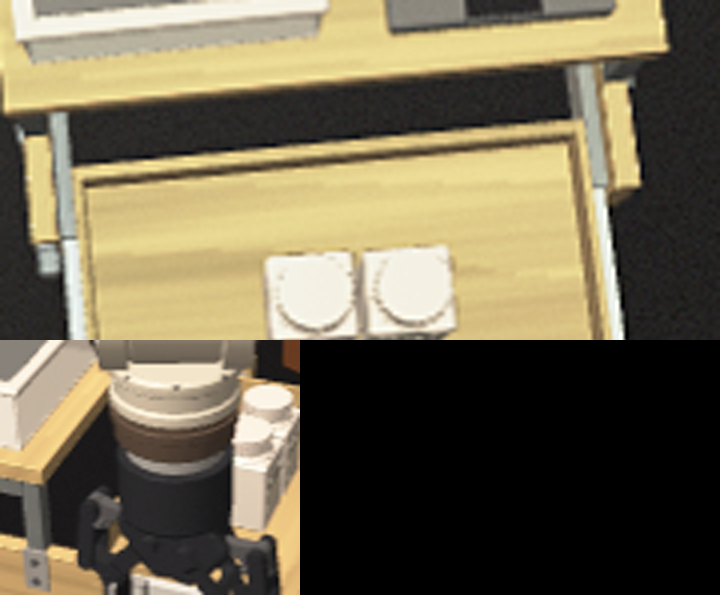

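Both tray bottles are still upright. In the top view, bottle a spans about (291–314, 193–214) and bottle b about (316–339, 191–213), and the tray is fully out. I'll measure them numerically and lower onto the nearer loose bottle.

```bash
python3 -m crank '[{"gripper":85,"travel":[8.5,-3.4,20],"twist":[0,0,0.005]},{"gripper":85,"travel":[0,0,40],"twist":[0,0,0]},{"gripper":85,"travel":[0,0,40],"twist":[0,0,0]},{"gripper":85,"travel":[0,0,20],"twist":[0,0,0]},{"gripper":85,"travel":[0,0,5],"twist":[0,0,0]},{"gripper":85,"travel":[0,0,0],"twist":[0,0,0]}]' 40; python3 - <<'E'
from h import *
plan((.5278,.262,.04,87))
print([-(C[n]["camera_from_world"][:3,:3].T@C[n]["camera_from_world"][:3,3]) for n in C])
t=cv2.imread('pics/t3.png'); r=cv2.resize(t[185:230,280:350],None,fx=8,fy=8,interpolation=cv2.INTER_CUBIC)
hsv=cv2.cvtColor(r,cv2.COLOR_BGR2HSV); m=((hsv[...,1]<45)&(hsv[...,2]>150)).astype(np.uint8)*255
m=cv2.morphologyEx(m,cv2.MORPH_CLOSE,np.ones((9,9)))
cs,_=cv2.findContours(m,cv2.RETR_EXTERNAL,cv2.CHAIN_APPROX_NONE)
for c in cs:
    if cv2.contourArea(c)<3000: continue
    a=cv2.approxPolyDP(c,12,True)[:,0]; print(cv2.contourArea(c)/64,(a+.5)/8-.5+[280,185],cv2.minAreaRect(c))
cv2.imwrite('pics/z5.png',np.hstack([r,cv2.cvtColor(m,cv2.COLOR_GRAY2BGR)])[:, :][::1] if r.shape[1]*2<=800 else np.vstack([r,cv2.cvtColor(m,cv2.COLOR_GRAY2BGR)])[:600])
E
```

```text
time: 12.35
ee_pos: [0.5284, 0.2591, 0.042]
tcp_rot: [180.0, -0.0, 86.8]
wrist_force: [0.5, -0.4, -0.6]
opening: 0.0851
grasp_force: 0.0
now 12.35 [0.5284 0.2591 0.042 ] [179.9913  -0.0022  86.7606] F [ 0.4659 -0.4178 -0.5959] op 0.08513549857378956
twist [ 0.0002 -0.     -0.0042] travel [ 2.9077 -0.7958  2.0326]
[array([0.2497, 0.8593, 0.7671]), array([ 0.466 , -0.0387,  1.2021])]
448.984375 [[311.8125 192.9375]
 [291.3125 194.8125]
 [292.4375 214.8125]
 [312.8125 213.6875]] ((183.233642578125, 156.59556579589844), (178.04080200195312, 177.19415283203125), 85.68397521972656)
425.2421875 [[335.8125 191.3125]
 [315.4375 193.0625]
 [315.8125 214.3125]
 [328.4375 212.5625]
 [322.5625 208.9375]
 [331.0625 209.9375]
 [329.6875 212.5625]
 [337.9375 211.4375]] ((374.11688232421875, 144.67652893066406), (176.69699096679688, 180.123779296875), 86.2359619140625)
```

```bash
python3 - <<'E'
from h import *
for q in([(311.8,192.9),(291.3,194.8),(292.4,214.8),(312.8,213.7)],[(335.8,191.3),(315.4,193.1),(315.8,214.3),(337.9,211.4)]):
    P=np.array([onz("top",p,.099) for p in q]); print("centre",P[:,:2].mean(0))
    for i in range(4):
        e=P[(i+1)%4]-P[i];print(i,np.linalg.norm(e),np.degrees(np.arctan2(e[1],e[0]))%90)
# tray inside corners/back edge: top of back wall z=.055
B=[onz("top",(225+u/4,130+v/4),.055) for u,v in((78,172),(578,122))]; d=B[0]-B[1]; print(B,np.linalg.norm(d),np.degrees(np.arctan2(-d[0],d[1])))
t=np.radians(5.4); ex=np.array([np.cos(t),np.sin(t)]); ey=np.array([-ex[1],ex[0]])
hb=np.array([.4757,-.1535]); print("row mid",hb+ex*.152,"from back",(B[0]+B[1])[:2]/2-ex*.106)
E
python3 -m crank '[{"gripper":85,"travel":[3,-0.8,2],"twist":[0,0,0]},{"gripper":85,"travel":[0,0,0],"twist":[0,0,0]},{"gripper":0,"travel":[0,0,0],"twist":[0,0,0]},{"gripper":0,"travel":[0,0,0],"twist":[0,0,0]},{"gripper":0,"travel":[0,0,0],"twist":[0,0,0]},{"gripper":0,"travel":[0,0,0],"twist":[0,0,0]}]' 40
```

```text
centre [ 0.6228 -0.1089]
0 0.05648065886750985 5.252698343360677
1 0.055172170949648554 2.7094159063050256
2 0.0556571723724842 2.9669258653640895
3 0.057433444102685645 1.9428205248702124
centre [ 0.6268 -0.1751]
0 0.056435744938191625 5.019078571997554
1 0.058494212691432644 0.22566812644288348
2 0.06105262165627773 7.350775147058002
3 0.05580665622384637 4.688856181478944
[array([0.7193, 0.0525, 0.055 ]), array([ 0.756 , -0.3088,  0.055 ])] 0.3632179606542575 5.790620331312192
row mid [ 0.627  -0.1392] from back [ 0.6321 -0.1381]
time: 13.1
ee_pos: [0.5283, 0.2628, 0.0401]
tcp_rot: [179.9, -0.0, 86.8]
wrist_force: [1.4, 1.2, 5.0]
opening: 0.0598
grasp_force: 44.3
```

View pics/z5.png

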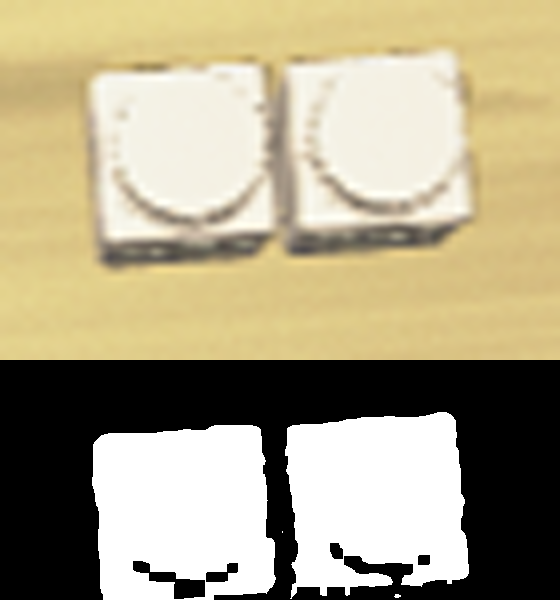

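The zoomed view shows a with corners (92,72), (265,65), (272,232), (103,243) and b with corners (285,62), (457,50), (470,215), (295,228), both in 8x crop pixels. They are about 6 mm apart, within about 2° of square, and on the middle line. I'll lift the first bottle.

```bash
python3 -m crank '[{"gripper":0,"travel":[0,0,-8],"twist":[0,0,0]},{"gripper":0,"travel":[0,0,-25],"twist":[0,0,0]},{"gripper":0,"travel":[0,0,-35],"twist":[0,0,0]},{"gripper":0,"travel":[0,0,-35],"twist":[0,0,0]},{"gripper":0,"travel":[-10,5,-27],"twist":[0,0,0]}]' 40;  python3 - <<'E'
from h import *
c=[]
for q in([(92,72),(265,65),(272,232),(103,243)],[(285,62),(457,50),(470,215),(295,228)]):
    P=np.array([onz("top",((u+.5)/8-.5+280,(v+.5)/8-.5+185),.099) for u,v in q]); c.append(P[:,:2].mean(0))
    print("centre",c[-1],[(np.linalg.norm(P[(i+1)%4]-P[i]),np.degrees(np.arctan2(*(P[(i+1)%4]-P[i])[1::-1]))%90) for i in range(4)])
d=c[0]-c[1];print(np.linalg.norm(d),np.degrees(np.arctan2(-d[0],d[1])))
plan((.618,-.042,.17,95.3))
E
```

```text
time: 13.72
ee_pos: [0.5318, 0.2526, 0.1708]
tcp_rot: [-180.0, -0.0, 86.8]
wrist_force: [0.1, 0.4, -2.4]
opening: 0.0593
grasp_force: 43.8
centre [ 0.6238 -0.1099] [(np.float64(0.05935914221883155), np.float64(2.242249822635273)), (np.float64(0.057637048243390165), np.float64(1.5776780805132091)), (np.float64(0.05768168251708382), np.float64(3.607430024683893)), (np.float64(0.05901632351248474), np.float64(3.237725466761348))]
centre [ 0.6285 -0.1763] [(np.float64(0.05938970431826885), np.float64(3.9621658598876053)), (np.float64(0.05717187014625366), np.float64(3.2207220609572857)), (np.float64(0.06004684767396057), np.float64(4.122919838449576)), (np.float64(0.05735256560717967), np.float64(2.5666841285672293))]
0.06654772618324592 4.123368906512122
now 13.725 [0.5318 0.2526 0.1708] [-179.9747   -0.0016   86.8473] F [ 0.0781  0.3719 -2.4167] op 0.059285589950447456
twist [-0.0004 -0.0001 -0.1475] travel [-301.2823   58.6418    0.7576]
```

```bash
python3 -m crank '[{"gripper":0,"travel":[-15,3,0],"twist":[0,0,-0.07]},{"gripper":0,"travel":[-30,6,0],"twist":[0,0,-0.07]},{"gripper":0,"travel":[-40,8,0],"twist":[0,0,0]},{"gripper":0,"travel":[-45,9,0],"twist":[0,0,0]},{"gripper":0,"travel":[-45,9,0],"twist":[0,0,0]},{"gripper":0,"travel":[-45,9,0],"twist":[0,0,0]},{"gripper":0,"travel":[-40,8,0],"twist":[0,0,0]},{"gripper":0,"travel":[-25,5,0],"twist":[0,0,0]},{"gripper":0,"travel":[-12,2,0],"twist":[0,0,0]},{"gripper":0,"travel":[0,0,0],"twist":[0,0,0]},{"gripper":0,"travel":[0,0,0],"twist":[0,0,0]}]' 40;  python3 - <<'E'
from h import *
plan((.618,-.0425,.17,95),(.618,-.0425,.063,95))
E
```

```text
time: 15.1
ee_pos: [0.6115, -0.0387, 0.1694]
tcp_rot: [-180.0, -0.0, 94.9]
wrist_force: [0.3, -0.7, -2.2]
opening: 0.0596
grasp_force: 43.9
now 15.1 [ 0.6115 -0.0387  0.1694] [-179.9787   -0.02     94.861 ] F [ 0.3455 -0.6545 -2.1824] op 0.059561846917557205
twist [-0.0004 -0.0003 -0.0024] travel [-4.3746  6.13   -0.5633]
twist [0. 0. 0.] travel [  0.  -0. 107.]
```

```bash
python3 -m crank '[{"gripper":0,"travel":[-4.4,6.1,0],"twist":[0,0,0]},{"gripper":0,"travel":[0,0,20],"twist":[0,0,0]},{"gripper":0,"travel":[0,0,30],"twist":[0,0,0]},{"gripper":0,"travel":[0,0,25],"twist":[0,0,0]},{"gripper":0,"travel":[0,0,15],"twist":[0,0,0]},{"gripper":0,"travel":[0,0,0],"twist":[0,0,0]},{"gripper":0,"travel":[0,0,0],"twist":[0,0,0]}]' 40;  python3 - <<'E'
from h import *
plan((.618,-.0425,.0625,95))
t=snap('top','t5');s=snap('side','s5')
stack([crop(t,225,160,150,70,4),crop(s,200,160,120,100,3)],'z6')
E
```

```text
time: 15.98
ee_pos: [0.6188, -0.0434, 0.0807]
tcp_rot: [179.9, 0.0, 94.8]
wrist_force: [-0.1, -0.4, -2.1]
opening: 0.0592
grasp_force: 43.9
now 15.975 [ 0.6188 -0.0434  0.0807] [179.9114   0.0111  94.822 ] F [-0.0801 -0.4347 -2.131 ] op 0.059177569473687214
twist [ 0.0015  0.0002 -0.0031] travel [ 1.0136 -0.7598 18.1861]
```

View pics/z6.png

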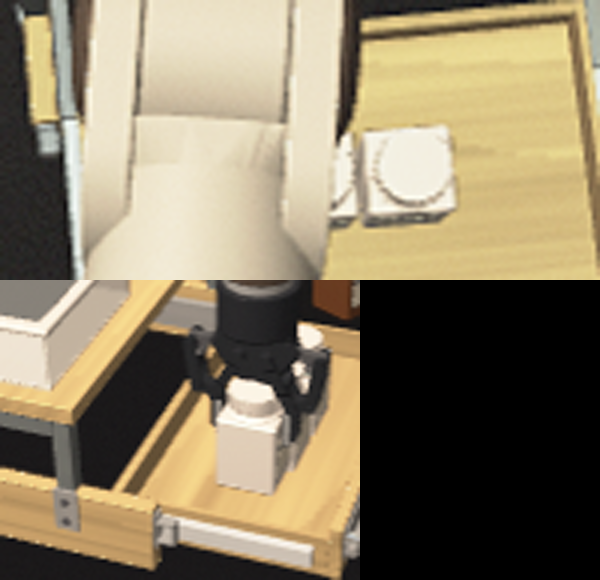

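The held bottle hangs upright above its slot, with its cap top at about (284,195.5) in the side view. Bottle b is untouched at (327,202) in the top view. I'll lower it gently.

```bash
python3 -c "
from h import *
print(onz('side',(284.3,195.0),.1426),onz('side',(268,287),.102))"
python3 -m crank '[{"gripper":0,"travel":[0.8,-0.8,8],"twist":[0,0,0]},{"gripper":0,"travel":[0,0,6],"twist":[0,0,0]},{"gripper":0,"travel":[0,0,3],"twist":[0,0,0]},{"gripper":0,"travel":[0,0,0],"twist":[0,0,0]},{"gripper":0,"travel":[0,0,0],"twist":[0,0,0]}]' 40;  python3 -c "
from h import *
plan((.618,-.0425,.061,95))"
```

```text
[ 0.6175 -0.0376  0.1426] [0.5276 0.2673 0.102 ]
time: 16.7
ee_pos: [0.6174, -0.0428, 0.0626]
tcp_rot: [180.0, 0.0, 94.8]
wrist_force: [0.2, -0.1, -2.8]
opening: 0.0595
grasp_force: 43.9
now 16.7 [ 0.6174 -0.0428  0.0626] [179.9907   0.001   94.8104] F [ 0.1578 -0.1286 -2.7737] op 0.05952320158850153
twist [ 0.0002  0.     -0.0033] travel [0.2572 0.5913 1.5995]
```

```bash
python3 -m crank '[{"gripper":0,"travel":[0,0,1.5],"twist":[0,0,0]},{"gripper":0,"travel":[0,0,0.5],"twist":[0,0,0]},{"gripper":0,"travel":[0,0,0],"twist":[0,0,0]}]' 40;  python3 -c "
from h import *
plan((.618,-.0425,.061,95))"
```

```text
time: 17.08
ee_pos: [0.6176, -0.0428, 0.0611]
tcp_rot: [180.0, 0.0, 94.8]
wrist_force: [-1.1, -0.2, 3.4]
opening: 0.06
grasp_force: 44.4
now 17.075 [ 0.6176 -0.0428  0.0611] [179.9541   0.0097  94.8118] F [-1.1118 -0.2011  3.4087] op 0.059953129295019766
twist [ 0.0008  0.0002 -0.0033] travel [0.2931 0.4471 0.0577]
```

```bash
python3 -m crank '[{"gripper":84,"travel":[0,0,0],"twist":[0,0,0]},{"gripper":84,"travel":[0,0,0],"twist":[0,0,0]},{"gripper":84,"travel":[0,0,0],"twist":[0,0,0]},{"gripper":84,"travel":[0,0,-20],"twist":[0,0,0]},{"gripper":84,"travel":[0,0,-45],"twist":[0,0,0]},{"gripper":84,"travel":[0,0,-50],"twist":[0,0,-0.14]},{"gripper":84,"travel":[40,-25,0],"twist":[0,0,0]},{"gripper":84,"travel":[50,-28,0],"twist":[0,0,0]},{"gripper":84,"travel":[50,-28,0],"twist":[0,0,0]},{"gripper":84,"travel":[50,-28,0],"twist":[0,0,0]},{"gripper":84,"travel":[50,-28,0],"twist":[0,0,0]},{"gripper":84,"travel":[50,-28,0],"twist":[0,0,0]}]' 40;  python3 - <<'E'
from h import *
plan((.4918,.386,.15,103),(.4918,.386,.04,103))
E
```

```text
time: 18.58
ee_pos: [0.3907, 0.2044, 0.1756]
tcp_rot: [180.0, -0.0, 102.8]
wrist_force: [0.2, 0.6, 0.4]
opening: 0.0842
grasp_force: 0.0
now 18.575 [0.3907 0.2044 0.1756] [179.9565  -0.0171 102.8114] F [0.2328 0.6184 0.3707] op 0.08415425973021771
twist [ 0.0008 -0.0003 -0.0033] travel [154.2266 139.3218  25.6222]
twist [0. 0. 0.] travel [  0.  -0. 110.]
```

```bash
python3 -m crank '[{"gripper":84,"travel":[20,18,0],"twist":[0,0,0]},{"gripper":84,"travel":[40,36,0],"twist":[0,0,0]},{"gripper":84,"travel":[40,36,0],"twist":[0,0,0]},{"gripper":84,"travel":[36,33,0],"twist":[0,0,0]},{"gripper":84,"travel":[18,16,5],"twist":[0,0,0]},{"gripper":84,"travel":[0,0,5],"twist":[0,0,0]},{"gripper":84,"travel":[0,0,0],"twist":[0,0,0]}]' 40;  python3 - <<'E'
from h import *
plan((.4918,.386,.15,103),(.4918,.386,.04,103))
t=snap('top','t6');s=snap('side','s6')
stack([crop(t,225,160,180,70,4),crop(s,200,160,120,95,3)],'z7')
E
```

```text
time: 19.45
ee_pos: [0.4929, 0.3837, 0.1649]
tcp_rot: [-179.9, 0.0, 102.8]
wrist_force: [-0.3, -0.8, 0.2]
opening: 0.0837
grasp_force: 0.0
now 19.45 [0.4929 0.3837 0.1649] [-179.9289    0.0384  102.8318] F [-0.2947 -0.7513  0.1684] op 0.08365918700992807
twist [-0.0012  0.0007 -0.0029] travel [ 2.5055 -0.554  14.877 ]
twist [0. 0. 0.] travel [  0.  -0. 110.]
```

View pics/z7.png

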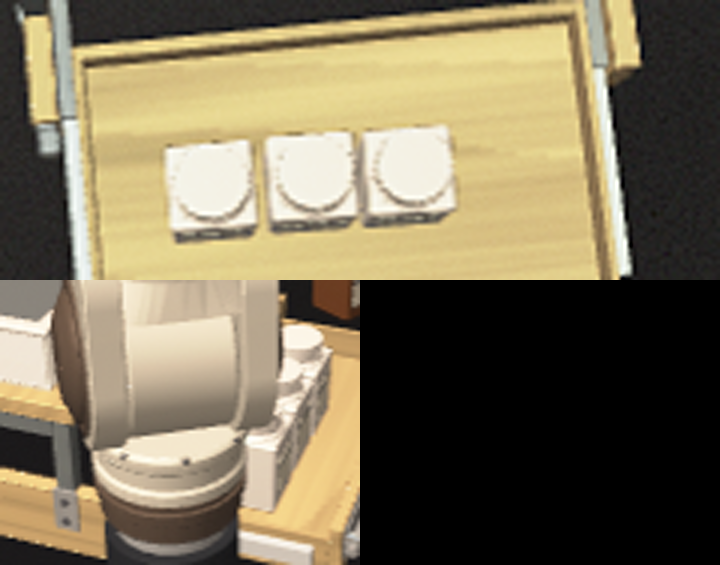

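The first bottle stands upright left of a, in line, with a gap of about 6 mm. In the top crop the three back edges lie on one line parallel to the tray to within about 1 mm. Now I'll take the second loose bottle.

```bash
python3 -m crank '[{"gripper":84,"travel":[2.5,-0.5,25],"twist":[0,0,0]},{"gripper":84,"travel":[0,0,40],"twist":[0,0,0]},{"gripper":84,"travel":[0,0,35],"twist":[0,0,0]},{"gripper":84,"travel":[0,0,18],"twist":[0,0,0]},{"gripper":84,"travel":[0,0,6],"twist":[0,0,0]},{"gripper":84,"travel":[0,0,0],"twist":[0,0,0]},{"gripper":84,"travel":[0,0,0],"twist":[0,0,0]}]' 40;  python3 - <<'E'
from h import *
plan((.4918,.386,.04,103))
E
```

```text
time: 20.42
ee_pos: [0.493, 0.3871, 0.043]
tcp_rot: [179.9, -0.1, 102.8]
wrist_force: [-0.8, -0.0, 0.1]
opening: 0.0841
grasp_force: 0.0
now 20.425 [0.493  0.3871 0.043 ] [179.889   -0.0523 102.8315] F [-0.7827 -0.0249  0.0883] op 0.08411095043383361
twist [ 0.0019 -0.0009 -0.0029] travel [-0.8439 -1.4038  2.9818]
```

```bash
python3 -m crank '[{"gripper":84,"travel":[-0.8,-1.4,3],"twist":[0,0,0]},{"gripper":84,"travel":[0,0,0],"twist":[0,0,0]},{"gripper":0,"travel":[0,0,0],"twist":[0,0,0]},{"gripper":0,"travel":[0,0,0],"twist":[0,0,0]},{"gripper":0,"travel":[0,0,0],"twist":[0,0,0]},{"gripper":0,"travel":[0,0,0],"twist":[0,0,0]}]' 40;  python3 - <<'E'
from h import *
plan((.4918,.386,.04,103))
E
```

```text
time: 21.18
ee_pos: [0.4915, 0.3858, 0.039]
tcp_rot: [179.9, -0.0, 102.8]
wrist_force: [0.2, -0.6, 4.6]
opening: 0.0601
grasp_force: 43.4
now 21.175 [0.4915 0.3858 0.039 ] [179.9447  -0.0224 102.8306] F [ 0.1967 -0.5919  4.606 ] op 0.0600818279370645
twist [ 0.001  -0.0004 -0.003 ] travel [ 0.1595  0.3618 -0.9543]
```

```bash
python3 -m crank '[{"gripper":0,"travel":[0,0,-8],"twist":[0,0,0]},{"gripper":0,"travel":[0,0,-25],"twist":[0,0,0]},{"gripper":0,"travel":[0,0,-40],"twist":[0,0,0]},{"gripper":0,"travel":[0,0,-45],"twist":[0,0,0.066]},{"gripper":0,"travel":[-15,2,-35],"twist":[0,0,0.066]},{"gripper":0,"travel":[-30,4,-8],"twist":[0,0,0]},{"gripper":0,"travel":[-45,6,0],"twist":[0,0,0]},{"gripper":0,"travel":[-50,7,0],"twist":[0,0,0]},{"gripper":0,"travel":[-50,7,0],"twist":[0,0,0]},{"gripper":0,"travel":[-50,7,0],"twist":[0,0,0]},{"gripper":0,"travel":[-50,7,0],"twist":[0,0,0]},{"gripper":0,"travel":[-50,7,0],"twist":[0,0,0]}]' 40;  python3 - <<'E'
from h import *
plan((.6365,-.2432,.2,95.2))
E
```

```text
time: 22.68
ee_pos: [0.57, 0.05, 0.1993]
tcp_rot: [-180.0, -0.0, 95.3]
wrist_force: [0.2, 0.9, -2.7]
opening: 0.0602
grasp_force: 43.3
now 22.675 [0.57   0.05   0.1993] [-179.9547   -0.0067   95.2766] F [ 0.2037  0.8916 -2.7132] op 0.06021959251868666
twist [-0.0008 -0.0001  0.0013] travel [-298.008    39.6492   -0.6987]
```

```bash
python3 -m crank '[{"gripper":0,"travel":[-45,6,0],"twist":[0,0,0]},{"gripper":0,"travel":[-50,6.5,0],"twist":[0,0,0]},{"gripper":0,"travel":[-50,6.5,0],"twist":[0,0,0]},{"gripper":0,"travel":[-50,6.5,0],"twist":[0,0,0]},{"gripper":0,"travel":[-45,6,0],"twist":[0,0,0]},{"gripper":0,"travel":[-30,4,0],"twist":[0,0,0]},{"gripper":0,"travel":[-15,2,0],"twist":[0,0,0]},{"gripper":0,"travel":[-5,1,0],"twist":[0,0,0]},{"gripper":0,"travel":[0,0,0],"twist":[0,0,0]},{"gripper":0,"travel":[0,0,0],"twist":[0,0,0]}]' 40;  python3 - <<'E'
from h import *
plan((.6365,-.2437,.2,95.2))
E
```

```text
time: 23.92
ee_pos: [0.6352, -0.2325, 0.1998]
tcp_rot: [180.0, -0.0, 95.3]
wrist_force: [-0.0, -0.1, -2.6]
opening: 0.0607
grasp_force: 43.3
now 23.925 [ 0.6352 -0.2325  0.1998] [179.9859  -0.0061  95.3401] F [-0.0005 -0.087  -2.5864] op 0.0606947553610662
twist [ 0.0002 -0.0001  0.0024] travel [-11.2666   0.3097  -0.1867]
```

```bash
python3 -m crank '[{"gripper":0,"travel":[-11.5,0.3,0],"twist":[0,0,0]},{"gripper":0,"travel":[0,0,0],"twist":[0,0,0]},{"gripper":0,"travel":[0,0,15],"twist":[0,0,0]},{"gripper":0,"travel":[0,0,20],"twist":[0,0,0]},{"gripper":0,"travel":[0,0,12],"twist":[0,0,0]},{"gripper":0,"travel":[0,0,0],"twist":[0,0,0]},{"gripper":0,"travel":[0,0,0],"twist":[0,0,0]}]' 40;  python3 - <<'E'
from h import *
plan((.6365,-.2437,.0625,95.2))
E
```

```text
time: 24.8
ee_pos: [0.6366, -0.2451, 0.1531]
tcp_rot: [180.0, 0.0, 95.3]
wrist_force: [-0.3, 0.0, -1.2]
opening: 0.0599
grasp_force: 43.2
now 24.8 [ 0.6366 -0.2451  0.1531] [179.96     0.02    95.2717] F [-0.2894  0.0231 -1.1553] op 0.05992320902611212
twist [0.0007 0.0003 0.0013] travel [ 1.397  -0.0225 90.6215]
```

```bash
python3 -m crank '[{"gripper":0,"travel":[0.5,0,20],"twist":[0,0,0]},{"gripper":0,"travel":[0,0,25],"twist":[0,0,0]},{"gripper":0,"travel":[0,0,25],"twist":[0,0,0]},{"gripper":0,"travel":[0,0,13],"twist":[0,0,0]},{"gripper":0,"travel":[0,0,4],"twist":[0,0,0]},{"gripper":0,"travel":[0,0,0],"twist":[0,0,0]},{"gripper":0,"travel":[0,0,0],"twist":[0,0,0]}]' 40;  python3 - <<'E'
from h import *
plan((.6365,-.2437,.060,95.2))
E
```

```text
time: 25.68
ee_pos: [0.637, -0.2448, 0.0667]
tcp_rot: [179.9, 0.0, 95.3]
wrist_force: [-0.4, -0.4, -2.4]
opening: 0.0606
grasp_force: 43.3
now 25.675 [ 0.637  -0.2448  0.0667] [179.9167   0.0412  95.2724] F [-0.3907 -0.4118 -2.3692] op 0.06056483379218838
twist [0.0015 0.0007 0.0013] travel [ 1.0966 -0.36    6.6567]
```

```bash
python3 -m crank '[{"gripper":0,"travel":[0.8,-0.4,3],"twist":[0,0,0]},{"gripper":0,"travel":[0,0,2],"twist":[0,0,0]},{"gripper":0,"travel":[0,0,1],"twist":[0,0,0]},{"gripper":0,"travel":[0,0,0.7],"twist":[0,0,0]},{"gripper":0,"travel":[0,0,0],"twist":[0,0,0]}]' 40;  python3 - <<'E'
from h import *
plan((.6365,-.2437,.060,95.2))
E
```

```text
time: 26.3
ee_pos: [0.6362, -0.2438, 0.06]
tcp_rot: [179.9, 0.0, 95.3]
wrist_force: [-1.5, 1.4, 5.1]
opening: 0.0603
grasp_force: 44.0
now 26.3 [ 0.6362 -0.2438  0.06  ] [179.9268   0.0207  95.2759] F [-1.5351  1.4145  5.1297] op 0.06029023665409933
twist [0.0013 0.0004 0.0013] travel [0.0337 0.2556 0.0412]
```

```bash
python3 -m crank '[{"gripper":84,"travel":[0,0,0],"twist":[0,0,0]},{"gripper":84,"travel":[0,0,0],"twist":[0,0,0]},{"gripper":84,"travel":[0,0,0],"twist":[0,0,0]},{"gripper":84,"travel":[0,0,-20],"twist":[0,0,0]},{"gripper":84,"travel":[0,0,-45],"twist":[0,0,0]},{"gripper":84,"travel":[0,0,-60],"twist":[0,0,0]},{"gripper":84,"travel":[0,0,-20],"twist":[0,0,0]},{"gripper":84,"travel":[-40,-40,0],"twist":[0,0,0]},{"gripper":84,"travel":[-40,-45,0],"twist":[0,0,0]},{"gripper":84,"travel":[-40,-45,0],"twist":[0,0,0]},{"gripper":84,"travel":[-20,-45,0],"twist":[0,0,0]},{"gripper":84,"travel":[0,-40,0],"twist":[0,0,0]}]' 40;  python3 - <<'E'
from h import *
plan((.6365,-.2437,.060,95.2))
t=snap('top','t8');s=snap('side','s8')
stack([crop(t,225,160,180,75,4),np.hstack([crop(s,210,160,110,95,2.9),crop(t,100,150,160,110,2.5)]) if 0 else np.hstack([cv2.resize(s,None,fx=.66,fy=.66),cv2.resize(t,None,fx=.66,fy=.66)])],'z8')
E
```

```text
time: 27.8
ee_pos: [0.433, -0.4045, 0.2051]
tcp_rot: [180.0, 0.1, 95.2]
wrist_force: [0.1, 0.2, 0.6]
opening: 0.0839
grasp_force: 0.0
now 27.8 [ 0.433  -0.4045  0.2051] [179.9569   0.0653  95.1664] F [0.0685 0.2223 0.5548] op 0.0838512516734438
twist [ 0.0008  0.0011 -0.0006] travel [141.65  217.228 145.086]
```

View pics/z8.png

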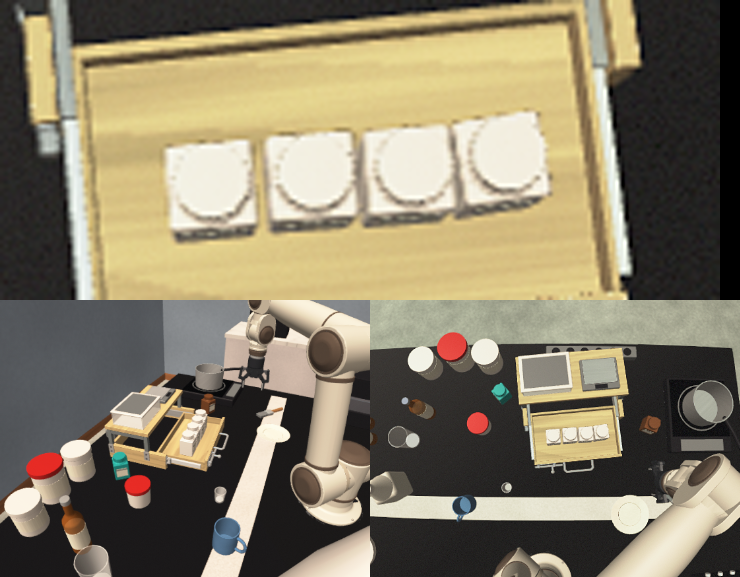

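The final views show all four bottles upright in one row parallel to the tray. In the top crop they sit at about (210,185), (312,178), (407,172) and (502,160), with gaps of roughly 3–7 mm. The tray is still fully out, with the tub and cup where they started, and the gripper is clear. I'm handing in the job.

```bash
python3 -c "
from workcell import bot
print(bot.job_done())"
```

```text
the job is handed in; nothing more can be done
None
```

The job is handed in at about 28 s: bolt drawn, tray fully out, and all four bottles upright in one straight row along its middle, 3–7 mm apart and within about 3° of square, with the tub and cup left where they were.

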